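# File a ceramic test plate by its thickness

## Robot

A 6-joint arm with a two-finger parallel gripper is mounted at the origin on a cart in front of the work surface, level with it; the furniture and walls round the work are solid. World frame = base frame: x ahead of the robot, y to its left, z up, the work surface at z = 0. Lengths are in m, angles in degrees, forces in N, time in s.
With the tool pointing down it reaches from about 0.4 to 0.825 m from the base axis. Payload 7 kg.
Tool frame: the origin (TCP) lies between the finger pads; the fingertips stand ctrl.nose_length ahead of it and the grasp point (between the pads) lies 2 mm behind it (ctrl.nose_length is the distance from the TCP to the fingertips, in m); z points along the fingers, y is the line along which they close (so a half turn about z gives the same grasp; the last joint's range is limited). The gripper opens to 88 mm and grips with 3 to 60 N. Pads are 19 mm wide; open, the fingers measure 130 mm over their backs; the gripper's body (78 mm by 193 mm) begins 47 mm behind the grasp point.
Start: joints at [-51.503, 20.546, 0.682, 0, -70.136, -16.507], TCP at [0.253, -0.626, 0.244] pointing down, gripper open.
Joint ranges: [-176.03, 176.03], [-82.01, 121.73], [-58.28, 71.71], [-173.87, 95.51], [-174.79, -0.11], [-173.66, 173.66]. Speed limits (degrees/s): [136.94, 136.94, 172.46, 180, 180, 180].

## Interface

Orientations are given as [roll, pitch, yaw] about the fixed x, y, z axes, in that order (R = Rz(yaw) Ry(pitch) Rx(roll)).
In Python, from plant import ctrl gives the robot as it stands.
- The arm moves only by the tool apply_moves, never from a script. Its argument "commands" is a list of rows, each a list of 3 entries, a list of its own where there are three numbers: the shift along the world's x, y, z in cm, then the turn about the world's z in rad, then the closure, from 0 (fully open) to 1 (shut). In form: [[[x, y, z], turn, jaw], ...]. A call has 1 to 20 rows; each row is the pose to reach, as a shift and turn from the pose commanded when the call began; what a row does not reach only later rows make up. A row lasts 1/12 s, in which the tool goes at most 41.7 mm and 7.16 degrees, less where a joint would pass 70% of its speed; a pose out of reach is approached as far as the arm can. A call with a gripper value outside its range is refused whole. The fingers move at their own pace and stop on an object; the grip force is fixed at half the most. Time passes only in rows, so rows that repeat a pose let the fingers close. It gives the time, the measured TCP pose, the force, the opening and the grip force at its end, in the units of the state.
- ctrl.get_obs(): the state, without advancing time (a new reading comes with each control period).
- ctrl.snapshot(name): name is "scene" or "side" or "wrist"; returns a dict with "img" (420x560x3 uint8, red, green, blue), "fx", "fy", "cx", "cy" (pixels), "dist_coeffs" ([k1, k2, p1, p2, k3] as OpenCV has them; the pictures are not rectified), "T" (4x4, takes a point from camera to world coordinates). Camera axes: x right, y up, looking along -z (the intrinsics and any distortion apply to the point x, -y, -z); pixel columns grow to the right and rows downward; lengths in m; the calibration is good to about 2 mm. A picture is of the moment at which its call begins. There is no depth.
- ctrl.close_job(): hands the job in; it is judged then, once.
Trained networks look in a picture, given as the dict that the camera call returned (one of the last four; its "shot" number tells which), for a name from the list of things; names that differ only in an ending like _2 or _b are one class to them, and where a whole thing is asked for, a point or a joint stands for the part that bears it (a point fixed in the world has none). Each returns a list of dicts, best first, with "score" (0 to 1); they miss things now and then, are a little off and sometimes report something else, mostly with a low value. They report only what shows in the picture. A call takes as long as a camera call. They do not tell look-alikes from the thing itself.
- ctrl.search_frame(picture, target): "at" ([column, row] in pixels, amid what is visible of it).
- ctrl.spot_point(picture, target): "at" ([column, row] in pixels: a listed point, or the origin of a listed thing).
The state is a dict: "clock": time; "joint_pos": joint angles; "qvel": joint speeds; "tau": joint torques, N m; "tool_pos": TCP position; "orientation": TCP orientation; "force": force on the tool from outside, world axes, zero at the start; "moment": the same for the moment, N m; "opening": finger opening in m; "gripper_force": force on a finger pad.
Only numpy, scipy, OpenCV 4.12 (cv2) and the standard library are available. Lean on these libraries where they do the work, as an engineer would, in place of code of your own. Each camera call takes 0.05 s, during which the arm holds its last target. There are 200 camera calls.

## Task

Take the ceramic plate that stands next to the round knob at the end of the grey plastic stand, feel with the gripper how thick it is, and seat it gently, upright and fully home in the one slot of the metal magazine made for that thickness. The slotted insert is never screwed down at quite the same place, so feel lightly for the slot and never press hard on the magazine. Let go of the plate; leave the other two plates standing in their stalls and leave the things around where they are.

Things in the scene. Friction and masses are not known exactly. Their poses are not given: they have to be found in the camera images.
- plate_p: one of three smooth off-white ceramic test plates, each 50 mm wide (its y), 60 mm tall (its z), about 0.09 kg, standing on edge in the stand. One is 8, one 12 and one 16 mm thick (its x); which is which is not known beforehand and the names do not tell it. Ceramic: pressing it on the magazine with over 40 N would chip it. Origin: centre of its lower edge face
- plate_q: one of three smooth off-white ceramic test plates, each 50 mm wide (its y), 60 mm tall (its z), about 0.09 kg, standing on edge in the stand. One is 8, one 12 and one 16 mm thick (its x); which is which is not known beforehand and the names do not tell it. Ceramic: pressing it on the magazine with over 40 N would chip it. Origin: centre of its lower edge face
- plate_r: one of three smooth off-white ceramic test plates, each 50 mm wide (its y), 60 mm tall (its z), about 0.09 kg, standing on edge in the stand. One is 8, one 12 and one 16 mm thick (its x); which is which is not known beforehand and the names do not tell it. Ceramic: pressing it on the magazine with over 40 N would chip it. Origin: centre of its lower edge face
- stand: fixed grey plastic stand, 46 (x) by 236 (y) by 22 mm, three loose stalls in a row at y = -75, 0 and +75 mm (20 x 54 mm, 12 deep, floor 10 mm above the worktop), a plate in each; a 34 mm extension at its +y end carries a black round knob (24 mm across, top 46 mm high) at y = +135 mm. Origin: centre of the underside of the three-stall part
- stall (a point): the floor centre of the stall next to the knob (y = +75 mm on the stand); the plate to be filed stands here at the start
- magazine: fixed steel base plate 160 (x) by 116 (y) by 6 mm, origin centre of its underside, on the worktop, with a screwed-on aluminium insert 116 x 74 mm, flat top 36 mm above the origin: three slots in a row along x, long side along y, each 54 mm long, 22 mm deep (floor at z = 14 mm), mouth chamfered 0.5 mm. A seated plate stands 38 mm out. The insert does not yield when pushed lightly
- slot_near (a point): nominal mouth centre of the 9.8 mm wide slot (for the 8 mm plate), at x = -34 mm, y = 0, z = 36 mm on the magazine. The point is fixed on the base plate: the real slot (with the whole insert) lies up to 8 mm off it to either side along the magazine's x, an amount not tracked, to be felt or seen; y and z are exact
- slot_mid (a point): nominal mouth centre of the 13.8 mm wide slot (for the 12 mm plate), at x = 0 mm, y = 0, z = 36 mm on the magazine. The point is fixed on the base plate: the real slot (with the whole insert) lies up to 8 mm off it to either side along the magazine's x, an amount not tracked, to be felt or seen; y and z are exact
- slot_far (a point): nominal mouth centre of the 17.8 mm wide slot (for the 16 mm plate), at x = +34 mm, y = 0, z = 36 mm on the magazine. The point is fixed on the base plate: the real slot (with the whole insert) lies up to 8 mm off it to either side along the magazine's x, an amount not tracked, to be felt or seen; y and z are exact
- vial: bystander: glass vial with black cap, 21 mm across, 52 mm tall, upright; origin under its centre
- timer: bystander: white lab timer lying flat, 66 x 64 x 18 mm; origin under its centre
- beaker: bystander: small glass beaker, 46 mm across, 59 mm tall; origin under its centre
- puck: bystander: aluminium test puck, 40 mm across, 20 mm high; origin under its centre
Things that resemble listed ones, but are neither listed nor needed, are in the scene too. What is shaped like the plate_p but orange or purple is not meant.

How it is judged:
By the outcome, as a careful person would: the job done as asked, in the order asked, and still so for the second after the job is handed in, with the robot touching nothing.
It also fails if it takes over 58 s, if anything falls off the work surface, if the arm or the gripper's body presses on something with over 40 N, if the wrist force passes 120 N, or if a joint passes its speed limit or range.

## Working session

There is one attempt and no reset: what is moved stays moved. The work goes in short steps, Python scripts to look and compute and a tool call to move; the robot and the scene stay as the last step left them, time stands still between calls to the robot, and variables do not carry over. Pictures are saved under pics/ and viewed, at most 10 in all, crops included, and the job is handed in when it is done.

Besides the shell and the picture viewer there is one more tool, called as name(argument=value, ...), one argument or row to a line, values as JSON. apply_moves: Moves the arm, as the interface text tells. Its arguments: {"type":"object","properties":{"commands":{"type":"array"}},"required":["commands"]}

```bash
mkdir -p pics; ls; cat > h.py <<'E'
import numpy as np,cv2
from plant import ctrl
def K(s): return np.array([[s['fx'],0,s['cx']],[0,s['fy'],s['cy']],[0,0,1.]]),np.array(s['dist_coeffs'],float)
def ray(s,px):
    k,d=K(s); u=cv2.undistortPoints(np.array([[px]],float),k,d)[0,0]
    T=np.array(s['T']); return T[:3,3],T[:3,:3]@np.array([u[0],-u[1],-1.])
def onz(s,px,z):
    o,r=ray(s,px); return o+r*(z-o[2])/r[2]
def tri(a,pa,b,pb):
    A=np.zeros((3,3));c=np.zeros(3)
    for s,p in((a,pa),(b,pb)):
        o,r=ray(s,p);r=r/np.linalg.norm(r);M=np.eye(3)-np.outer(r,r);A+=M;c+=M@o
    return np.linalg.solve(A,c)
def proj(s,P):
    k,d=K(s);T=np.array(s['T']);q=(np.atleast_2d(P)-T[:3,3])@T[:3,:3];q=q*[1,-1,-1]
    return cv2.projectPoints(q,np.zeros(3),np.zeros(3),k,d)[0][:,0]
def save(s,n): cv2.imwrite('pics/'+n,s['img'][:,:,::-1])
E
python3 - <<'E'
from h import *
o=ctrl.get_obs();print(o['clock'],o['tool_pos'],o['orientation'],o['force'],o['opening'],ctrl.nose_length)
ims=[]
for n in('scene','side'):
    s=ctrl.snapshot(n);save(s,n+'0.png')
    print(n,np.round(s['T'],3).tolist(),s['fx'])
    for t in('plate_p','stand','stall','magazine','slot_near','slot_mid','slot_far'):
        f=ctrl.search_frame if t in('plate_p',) else ctrl.spot_point
        print(t,[(np.round(d['at'],1).tolist(),round(d['score'],2)) for d in f(s,t)[:6]])
E
```

```text
pics
0.0 [ 0.25255033 -0.62547157  0.24262548] [ 1.79903965e+02 -8.72822888e-03 -1.58018684e+02] [-0.47763763  0.50520529 -0.37299964] 0.08744808629436032 0.017
scene [[0.546, 0.526, -0.652, -0.4], [-0.837, 0.364, -0.407, -0.594], [0.023, 0.769, 0.639, 0.986], [0.0, 0.0, 0.0, 1.0]] 471.66878731905376
plate_p [([209.3, 205.3], 0.75), ([228.5, 212.8], 0.69)]
stand [([210.8, 218.4], 0.76)]
stall [([184.3, 208.3], 0.91)]
magazine [([299.8, 247.3], 0.95)]
slot_near [([294.5, 240.5], 0.97)]
slot_mid []
slot_far [([307.2, 229.8], 0.65)]
side [[-0.959, 0.146, -0.242, 0.285], [-0.282, -0.544, 0.79, 0.915], [-0.016, 0.826, 0.563, 0.703], [0.0, 0.0, 0.0, 1.0]] 421.69330177554383
plate_p [([289.6, 353.7], 0.79), ([273.1, 217.1], 0.76), ([310.4, 264.6], 0.54), ([305.0, 295.8], 0.52), ([313.4, 246.6], 0.42)]
stand [([307.4, 286.7], 0.98)]
stall [([311.5, 304.5], 0.92)]
magazine [([316.3, 211.2], 0.57), ([311.7, 261.6], 0.54)]
slot_near [([331.4, 201.7], 0.64)]
slot_mid [([314.1, 198.4], 0.76), ([309.3, 277.6], 0.55)]
slot_far [([307.5, 199.4], 0.71)]
```

View pics/scene0.png

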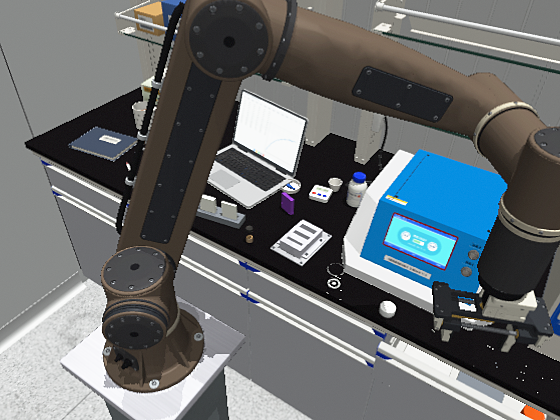

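View pics/side0.png

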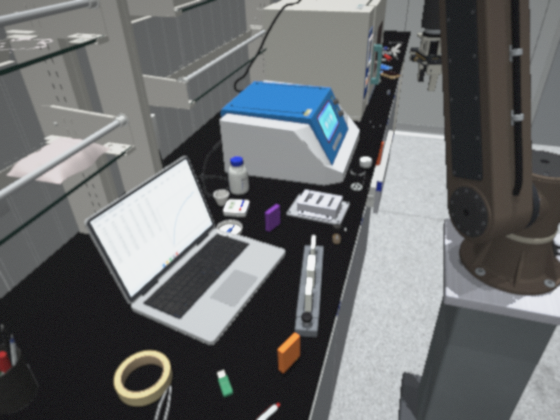

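The scene view shows the plates at about (209,205) and (228,212) behind the arm, and the magazine at (300,243). The side view shows the stand between (313,240) and (307,325), with the knob at (307,317). What could be taken for the plate: white plates in the side view at (313,243), (310,265) and (306,295), the orange block at (289,353) and the purple block at (272,217). By the description it is the white one next to the knob, at side (306,295). A close crop follows.

```bash
python3 - <<'E'
from h import *
s=ctrl.snapshot('side');c=ctrl.snapshot('scene')
a=cv2.resize(s['img'][180:340,250:370],None,fx=3.6,fy=3.6,interpolation=cv2.INTER_CUBIC)
b=cv2.resize(c['img'][180:280,180:345],None,fx=2.2,fy=2.2,interpolation=cv2.INTER_CUBIC)
out=np.zeros((580,800,3),np.uint8);out[:576,:432]=a[:576,:432];out[:220,437:800]=b[:220,:363]
cv2.imwrite('pics/crop1.png',out[:,:,::-1])
for n,px,z in(('knob',(307,315),.046),('stall',(311.5,304.5),.01),('stand',(307.4,286.7),0)):print(n,onz(s,px,z))
for n,px,z in(('mag',(299.8,247.3),0),('near',(294.5,240.5),.036),('far',(307.2,229.8),.036),('stall',(184,208),.01),('stand',(211,218),0)):print(n,onz(c,px,z))
for n,px,z in(('mag',(316,211),0),('near',(331.4,201.7),.036),('mid',(314.1,198.4),.036),('far',(307.5,199.4),.036)):print(n,onz(s,px,z))
E
```

```text
knob [0.42706596 0.34377812 0.046     ]
stall [0.43281894 0.28066844 0.01      ]
stand [0.45761687 0.21991565 0.        ]
mag [ 4.88072400e-01 -1.12906666e-01 -1.11022302e-16]
near [ 0.47102778 -0.10304916  0.036     ]
far [ 0.53204654 -0.11003466  0.036     ]
stall [0.42187742 0.28330112 0.01      ]
stand [4.41510155e-01 1.88846587e-01 1.11022302e-16]
mag [ 0.51121868 -0.09128616  0.        ]
near [ 0.46775185 -0.09778527  0.036     ]
mid [ 0.52023628 -0.10210527  0.036     ]
far [ 0.5375707 -0.0918573  0.036    ]
```

View pics/crop1.png

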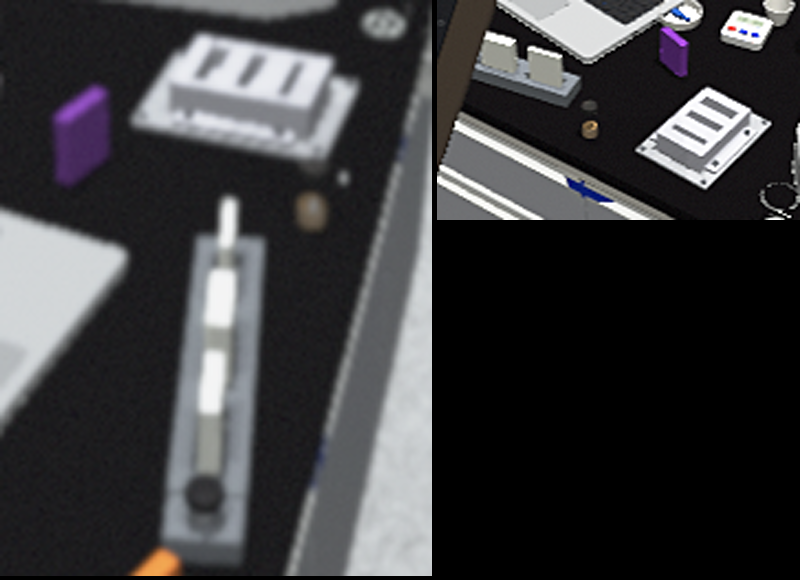

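The target is the plate next to the knob, crop1 (210,410), i.e. side about (308,295). All three plates are white, and the orange and purple blocks are decoys. Before travelling I'll check the clearance to the blue instrument.

```bash
python3 - <<'E'
from h import *
s=ctrl.snapshot('side');c=ctrl.snapshot('scene');w=ctrl.snapshot('wrist');save(w,'w0.png')
print('instr left front base',onz(c,(345,270),0),onz(s,(340,178),0))
print('right front base',onz(c,(440,312),0),onz(s,(358,150),0))
print('left back base',onz(s,(224,162),0), 'top', tri(c,(420,150),s,(225,112)),tri(c,(388,213),s,(318,118)))
T=np.array(w['T']);print(np.round(T,3).tolist(),w['fx'])
E
```

```text
instr left front base [ 0.48238009 -0.26647276  0.        ] [ 0.47942972 -0.30184172  0.        ]
right front base [ 0.49007992 -0.5395783   0.        ] [ 0.45385124 -0.52538927  0.        ]
left back base [ 9.01905920e-01 -3.09202350e-01  1.11022302e-16] top [ 0.87402422 -0.29659245  0.20029906] [ 0.56383987 -0.32986647  0.1888683 ]
[[-0.374, -0.893, -0.251, 0.185], [0.927, -0.36, -0.1, -0.652], [-0.001, -0.27, 0.963, 0.385], [0.0, 0.0, 0.0, 1.0]] 322.7069229915875
```

apply_moves(
  commands=[
    [[2,6,2],0.1,0],
    [[4,12,4],0.2,0],
    [[6,18,5],0.3,0],
    [[8,24,6],0.4,0],
    [[10,30,6],0.5,0],
    [[12,33,6],0.6,0],
    [[14,37,6],0.7,0],
    [[17,40,6],0.8,0],
    [[20,44,6],0.9,0],
    [[22,47,4],1.0,0],
    [[24,50,2],1.1,0],
    [[25,52,0],1.2,0],
    [[25,52,0],1.2,0],
    [[25,52,0],1.2,0],
    [[25,52,0],1.2,0],
  ],
)

```text
clock: 2.3
tool_pos: [0.5042, -0.1021, 0.2417]
orientation: [179.9, 0.0, -89.1]
force: [0.0, 0.1, -0.2]
opening: 0.0876
gripper_force: 0.0
```

```bash
python3 - <<'E'
from h import *
w=ctrl.snapshot('wrist');save(w,'w1.png')
for t in('magazine','slot_near','slot_mid','slot_far'):
    print(t,[(np.round(d['at'],1).tolist(),round(d['score'],2),np.round(onz(w,d['at'],0 if t=='magazine' else .036),4).tolist()) for d in ctrl.spot_point(w,t)[:3]])
E
```

```text
magazine [([282.1, 178.1], 0.63, [0.5091, -0.1031, 0.0])]
slot_near [([281.6, 184.4], 0.65, [0.5092, -0.1028, 0.036])]
slot_mid [([281.9, 180.7], 0.82, [0.5089, -0.1069, 0.036])]
slot_far [([249.9, 178.9], 0.72, [0.5438, -0.1084, 0.036])]
```

View pics/w1.png

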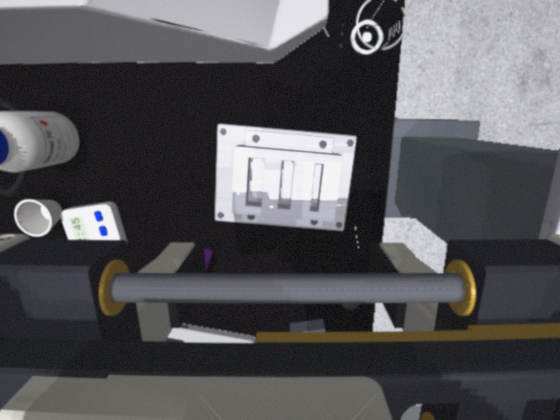

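The wrist view shows the magazine with base corners at about (219,124), (356,136), (345,231) and (215,221). The slots are far/wide at (255,183), mid at (287,185) and near/narrow at (316,187). I'll enlarge it for exact edges.

```bash
python3 - <<'E'
from h import *
w=ctrl.snapshot('wrist')
a=cv2.resize(w['img'][115:240,205:365],None,fx=4.75,fy=4.75,interpolation=cv2.INTER_CUBIC)
cv2.imwrite('pics/mag.png',a[:,:,::-1])
import pickle;pickle.dump(w,open('w1.pkl','wb'))
g=cv2.cvtColor(w['img'],cv2.COLOR_RGB2GRAY)
for r in(172,185,196):print(r,g[r,225:350].tolist())
E
```

```text
172 [225, 224, 224, 225, 225, 226, 226, 233, 240, 243, 244, 244, 244, 244, 244, 244, 244, 244, 244, 243, 240, 214, 146, 109, 124, 155, 215, 239, 242, 243, 243, 243, 242, 243, 243, 243, 242, 241, 238, 239, 241, 241, 241, 241, 241, 241, 240, 241, 240, 241, 240, 240, 240, 238, 213, 164, 165, 193, 231, 241, 242, 242, 242, 241, 242, 240, 230, 217, 230, 239, 240, 240, 241, 240, 241, 240, 240, 241, 243, 244, 244, 244, 244, 244, 244, 244, 243, 236, 235, 240, 241, 241, 240, 237, 217, 158, 162, 228, 242, 244, 244, 244, 244, 244, 244, 244, 244, 244, 244, 243, 243, 244, 243, 243, 239, 236, 236, 236, 235, 236, 236, 235, 236, 234, 224]
185 [227, 228, 228, 226, 228, 227, 231, 236, 240, 241, 242, 243, 244, 244, 244, 244, 244, 244, 244, 243, 233, 178, 124, 138, 174, 224, 238, 243, 244, 244, 244, 244, 243, 243, 243, 243, 242, 240, 241, 242, 242, 242, 242, 242, 241, 242, 242, 242, 242, 242, 242, 242, 239, 217, 164, 162, 213, 235, 240, 241, 241, 241, 241, 240, 239, 226, 221, 234, 240, 241, 240, 241, 241, 240, 241, 240, 241, 243, 244, 244, 244, 244, 244, 244, 244, 242, 224, 226, 235, 237, 237, 236, 230, 183, 145, 194, 238, 244, 244, 244, 244, 244, 244, 244, 244, 244, 244, 244, 244, 244, 244, 243, 241, 232, 231, 235, 234, 234, 234, 233, 234, 234, 226, 179, 103]
196 [222, 224, 224, 225, 225, 224, 217, 197, 180, 178, 181, 189, 195, 198, 198, 196, 196, 197, 196, 184, 147, 112, 120, 138, 146, 151, 163, 179, 186, 187, 185, 175, 169, 169, 169, 168, 166, 168, 172, 172, 173, 174, 171, 173, 193, 231, 240, 241, 241, 241, 241, 238, 219, 168, 156, 202, 224, 235, 240, 241, 240, 240, 240, 238, 227, 221, 234, 240, 241, 241, 240, 240, 240, 240, 241, 240, 241, 243, 244, 244, 244, 244, 244, 244, 240, 219, 218, 234, 238, 238, 237, 227, 173, 145, 210, 239, 244, 244, 244, 244, 244, 244, 243, 243, 243, 243, 243, 243, 243, 243, 243, 239, 236, 234, 234, 234, 234, 234, 235, 234, 230, 210, 134, 59, 35]
```

View pics/mag.png

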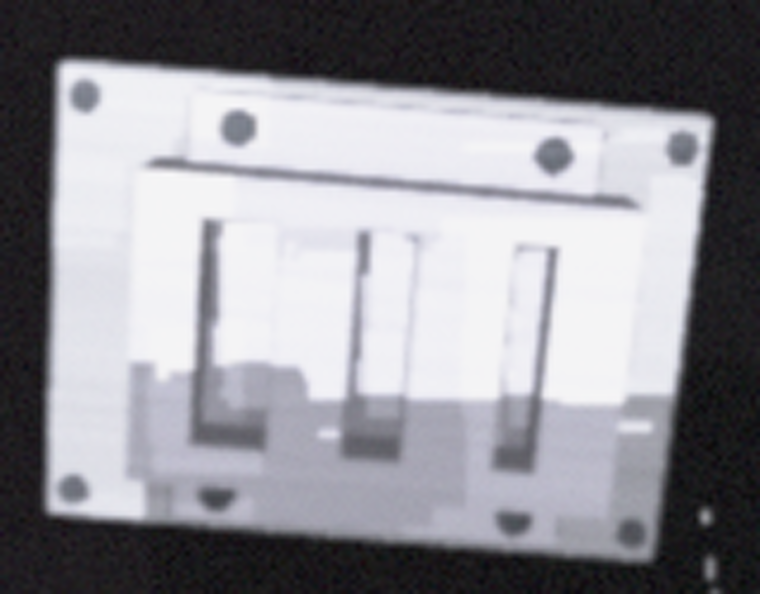

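The crop shows clear slot outlines at far (203–280, 219–447), mid (343–418, 230–461) and near (492–558, 244–472). I'll turn these into world coordinates.

```bash
python3 - <<'E'
from h import *
import pickle;w=pickle.load(open('w1.pkl','rb'))
f=lambda p:(p[0]/4.75+204.9,p[1]/4.75+114.9)
S={'far':[(203,219),(280,222),(265,447),(190,443)],'mid':[(360,230),(418,235),(401,461),(343,456)],'near':[(515,244),(558,249),(533,472),(492,468)],'base':[(58,62),(713,116),(655,562),(46,516)]}
for k,v in S.items():
    P=np.array([onz(w,f(p),.006 if k=='base' else .036) for p in v])[:,:2]
    d=(P[3]+P[2]-P[0]-P[1])/2;u=(P[0]+P[3]-P[1]-P[2])/2
    print(k,P.mean(0).round(4),'len',np.linalg.norm(d).round(4),'yaw',np.degrees(np.arctan2(-d[0],d[1])).round(2),'w',np.linalg.norm(u).round(4),'yawx',np.degrees(np.arctan2(u[1],u[0])).round(2))
o=ctrl.get_obs();print(o['clock'],o['tool_pos'])
E
```

```text
far [ 0.5382 -0.1051] len 0.0534 yaw -4.3 w 0.0177 yawx -2.02
mid [ 0.5042 -0.1025] len 0.0539 yaw -3.57 w 0.0136 yawx -4.31
near [ 0.4706 -0.0999] len 0.0536 yaw -3.94 w 0.0099 yawx -5.47
base [ 0.5074 -0.1024] len 0.1158 yaw -3.87 w 0.1598 yawx -3.87
2.6 [ 0.5025152  -0.10659114  0.2441168 ]
```

apply_moves(
  commands=[
    [[-1,4,0],0.05,0],
    [[-2,8,0],0.1,0],
    [[-3,12,0],0.15,0],
    [[-3.5,16,0],0.15,0],
    [[-4,20,0],0.15,0],
    [[-5,24,0],0.15,0],
    [[-5.5,28,0],0.15,0],
    [[-6,32,0],0.15,0],
    [[-7,36,0],0.15,0],
    [[-7.3,38.5,0],0.15,0],
    [[-7.3,38.5,0],0.15,0],
    [[-7.3,38.5,0],0.15,0],
    [[-7.3,38.5,0],0.15,0],
  ],
)

```text
clock: 3.68
tool_pos: [0.4299, 0.2782, 0.2438]
orientation: [-180.0, 0.0, -80.7]
force: [-0.1, -0.4, 0.5]
opening: 0.0876
gripper_force: 0.0
```

```bash
python3 - <<'E'
from h import *
w=ctrl.snapshot('wrist');save(w,'w2.png')
o=ctrl.get_obs();print(o['clock'],o['tool_pos'],o['orientation'])
for t in('stand','stall','plate_p'):
    print(t,[(np.round(d['at'],1).tolist(),round(d['score'],2),np.round(onz(w,d['at'],{'stand':0,'stall':.01,'plate_p':.01}[t]),4).tolist()) for d in ctrl.spot_point(w,t)[:4]])
a=cv2.resize(w['img'][60:270,150:430],None,fx=2.85,fy=2.85,interpolation=cv2.INTER_CUBIC)
cv2.imwrite('pics/stand.png',a[:,:,::-1])
import pickle;pickle.dump(w,open('w2.pkl','wb'))
E
```

```text
3.7333 [0.43001312 0.27790696 0.24388147] [-1.79985505e+02  1.63923904e-02 -8.07436572e+01]
stand [([276.3, 117.7], 0.68, [0.4532, 0.2096, 0.0])]
stall [([278.1, 186.4], 0.7, [0.4387, 0.2872, 0.01])]
plate_p [([272.1, 119.1], 0.81, [0.4573, 0.2119, 0.01]), ([276.9, 184.3], 0.7, [0.4405, 0.2849, 0.01]), ([270.6, 47.0], 0.58, [0.4702, 0.1378, 0.01]), ([277.1, 183.6], 0.54, [0.4404, 0.284, 0.01])]
```

View pics/stand.png

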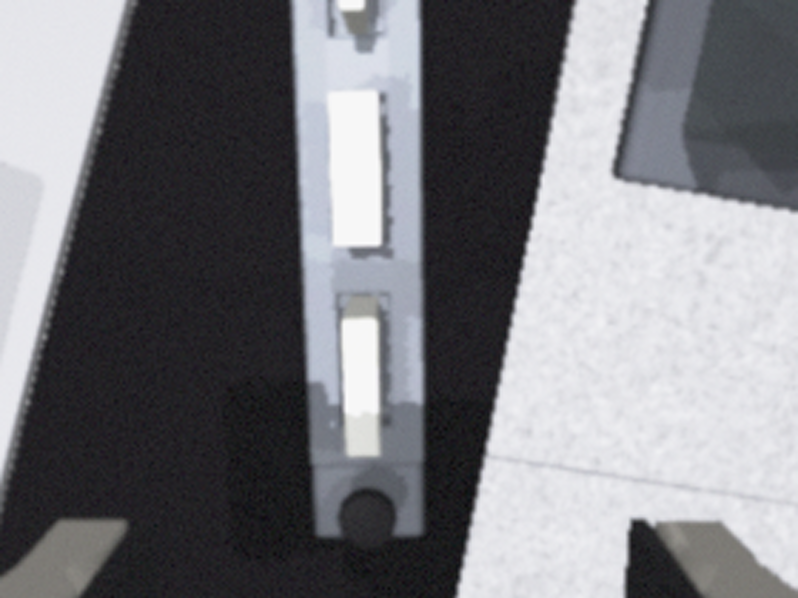

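The crop shows the target plate's top face at crop (342–381, 315–455), next to the black knob at (367,518). It looks thinner than the plate at (355,168) and thicker than the one at (352,10), so probably 12 mm; I'll feel it to be sure.

```bash
python3 - <<'E'
from h import *
import pickle;w=pickle.load(open('w2.pkl','rb'))
f=lambda p:(p[0]/2.85+149.8,p[1]/2.85+59.8)
S={'tgt':[(341.5,315),(378,315),(381.5,455),(345,455)],'mid':[(328,91),(380,91),(383,247),(332,247)]}
for k,v in S.items():
    P=np.array([onz(w,f(p),.07) for p in v])[:,:2]
    d=(P[3]+P[2]-P[0]-P[1])/2;u=(P[0]+P[3]-P[1]-P[2])/2
    print(k,P.mean(0).round(4),np.linalg.norm(d).round(4),'yaw',np.degrees(np.arctan2(-d[0],d[1])).round(2),'w',np.linalg.norm(u).round(4))
print('knob',onz(w,f((367,516)),.046))
a,b=onz(w,f((303,245)),.022),onz(w,f((313,465)),.022);print(np.degrees(np.arctan2(-(b-a)[0],(b-a)[1])))
a,b=onz(w,f((421,60)),.022),onz(w,f((424,465)),.022);print(np.degrees(np.arctan2(-(b-a)[0],(b-a)[1])))
E
```

```text
tgt [0.4391 0.2837] 0.0507 yaw 10.18 w 0.0129
mid [0.4523 0.2112] 0.0503 yaw 10.06 w 0.0171
knob [0.42879928 0.34112736 0.046     ]
10.47194739058269
10.20541363873762
```

apply_moves(
  commands=[
    [[0.5,0.2,-3],0.015,0],
    [[0.9,0.4,-7],0.015,0],
    [[0.95,0.4,-11],0.015,0],
    [[0.95,0.4,-14],0.015,0],
    [[0.95,0.4,-16],0.015,0],
    [[0.95,0.4,-17.8],0.015,0],
    [[0.95,0.4,-18.8],0.015,0],
    [[0.95,0.4,-18.8],0.015,0.3],
    [[0.95,0.4,-18.8],0.015,0.6],
    [[0.95,0.4,-18.8],0.015,0.7],
    [[0.95,0.4,-18.8],0.015,0.75],
    [[0.95,0.4,-18.8],0.015,0.8],
  ],
)

```text
clock: 4.88
tool_pos: [0.4397, 0.2837, 0.0568]
orientation: [-179.9, 0.1, -79.8]
force: [-0.6, -0.7, -1.0]
opening: 0.06
gripper_force: 0.0
```

```bash
python3 - <<'E'
from h import *
w=ctrl.snapshot('wrist');save(w,'w3.png')
o=ctrl.get_obs();print(o['clock'],o['tool_pos'],o['orientation'],o['force'],o['opening'],o['gripper_force'])
E
```

```text
4.9333 [0.43958629 0.28358748 0.05657666] [-1.79918698e+02  7.53496935e-02 -7.97990520e+01] [-0.66254674 -0.26373318  0.022483  ] 0.05571259150879627 0.0
```

View pics/w3.png

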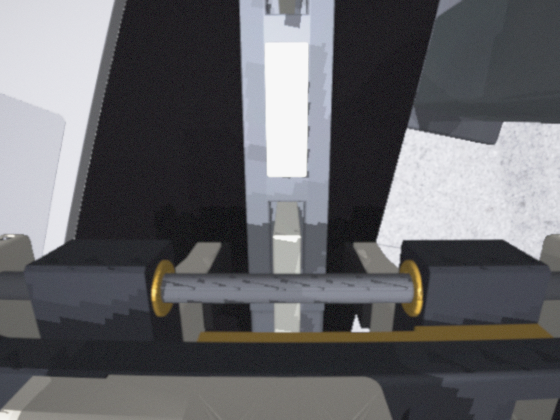

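The plate (top face at about (287,250–330)) is centred between the fingers at (205,…) and (375,…). Closing now to feel it.

apply_moves(
  commands=[
    [[0,0,0],0,0.85],
    [[0,0,0],0,0.9],
    [[0,0,0],0,0.95],
    [[0,0,0],0,1],
    [[0,0,0],0,1],
    [[0,0,0],0,1],
    [[0,0,0],0,1],
    [[0,0,0],0,1],
    [[0,0,0],0,1],
    [[0,0,0],0,1],
    [[0,0,0],0,1],
    [[0,0,0],0,1],
  ],
)

```text
clock: 5.93
tool_pos: [0.4391, 0.283, 0.0555]
orientation: [180.0, -0.0, -79.8]
force: [0.2, 0.1, -1.3]
opening: 0.012
gripper_force: 30.0
```

12.0 mm, so it goes in slot_mid. Lift and carry.

apply_moves(
  commands=[
    [[0,0,1],0,1],
    [[0,0,3],0,1],
    [[0,0,6],0,1],
    [[0,0,9],0,1],
    [[0,0,12],0,1],
    [[0.5,-3,12],-0.03,1],
    [[1,-6.5,12],-0.07,1],
    [[2,-10,12],-0.12,1],
    [[2.5,-14,12],-0.17,1],
    [[3,-18,12],-0.22,1],
    [[3.5,-22,12],-0.246,1],
    [[4,-26,12],-0.246,1],
    [[5,-30,12],-0.246,1],
    [[5.5,-33,12],-0.246,1],
    [[6,-36,11],-0.246,1],
    [[6.4,-38,9],-0.246,1],
    [[6.5,-38.6,8],-0.246,1],
    [[6.5,-38.6,7],-0.246,1],
    [[6.5,-38.6,7],-0.246,1],
    [[6.5,-38.6,7],-0.246,1],
  ],
)

```text
clock: 7.6
tool_pos: [0.504, -0.1022, 0.1256]
orientation: [180.0, -0.0, -93.9]
force: [0.4, 0.4, -0.4]
opening: 0.0117
gripper_force: 30.0
```

```bash
python3 - <<'E'
from h import *
w=ctrl.snapshot('wrist')
s=ctrl.snapshot('side')
import pickle;pickle.dump((w,s),open('w4.pkl','wb'))
o=ctrl.get_obs();print(o['clock'],o['tool_pos'],o['orientation'],o['force'],o['opening'],o['gripper_force'])
out=np.zeros((600,800,3),np.uint8)
a=cv2.resize(w['img'][120:345,200:380],None,fx=2.6,fy=2.6,interpolation=cv2.INTER_CUBIC);out[:585,:468]=a
b=cv2.resize(s['img'][150:240,270:370],None,fx=3.3,fy=3.3,interpolation=cv2.INTER_CUBIC);out[:297,470:800]=b
cv2.imwrite('pics/w4.png',out[:,:,::-1])
E
```

```text
7.7 [ 0.50476451 -0.10187941  0.12647088] [-1.79931248e+02  4.93701806e-03 -9.38011345e+01] [-0.10342513  0.21847087 -0.82438898] 0.011573914687737906 30.0000661611557
```

View pics/w4.png

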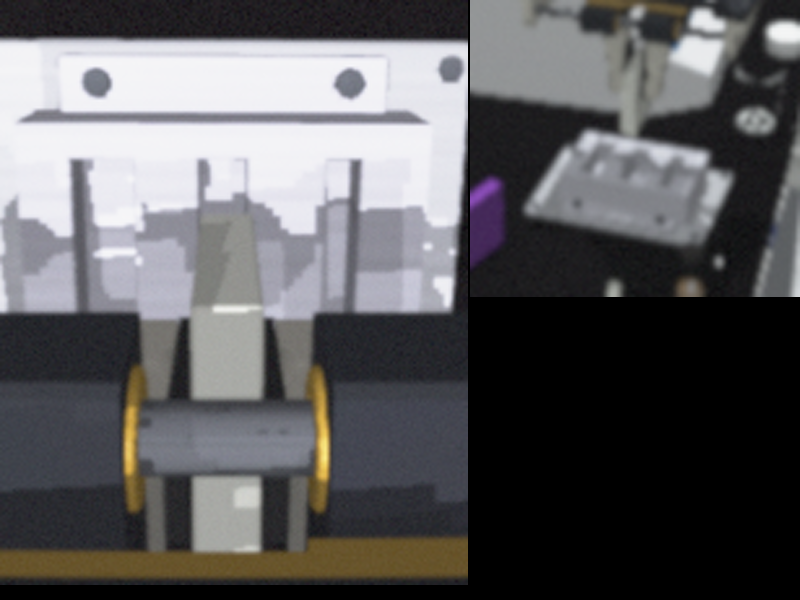

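The wrist crop shows the plate's lower −y edge at (200–252, 216), its top −y edge at (190–263, 308), and the mid slot's −y end at (198–247, 160), almost in line. Now to quantify the offset.

```bash
python3 - <<'E'
from h import *
import pickle;w,s=pickle.load(open('w4.pkl','rb'))
f=lambda p:(p[0]/2.6+199.8,p[1]/2.6+119.8)
for n,z,ps in(('bot',.0798,[(200,215),(252,217)]),('top',.1398,[(190,308),(263,308)]),('slot_mid',.036,[(198,160),(247.5,160)]),('far',.036,[(70,159),(138,159)]),('near',.036,[(325,159),(361,159)])):
    P=np.array([onz(w,f(p),z)for p in ps]);print(n,P.round(4)[:,:2].tolist(),P.mean(0)[:2].round(4),np.linalg.norm(P[0]-P[1]).round(4))
g=cv2.cvtColor(w['img'],cv2.COLOR_RGB2GRAY)
for r in(184,190,196,204,212,230):print(r,g[r,268:304].tolist())
E
```

```text
bot [[0.5081, -0.1251], [0.4961, -0.1238]] [ 0.5021 -0.1245] 0.012
top [[0.5079, -0.1254], [0.4961, -0.1246]] [ 0.502 -0.125] 0.0118
slot_mid [[0.5096, -0.1296], [0.4958, -0.1287]] [ 0.5027 -0.1291] 0.0138
far [[0.5453, -0.1324], [0.5263, -0.131]] [ 0.5358 -0.1317] 0.0191
near [[0.4741, -0.1275], [0.464, -0.1268]] [ 0.4691 -0.1272] 0.0101
184 [237, 237, 236, 236, 236, 236, 233, 212, 156, 133, 136, 147, 177, 227, 240, 240, 240, 240, 241, 239, 236, 233, 231, 232, 232, 225, 201, 218, 238, 241, 242, 242, 242, 242, 242, 241]
190 [237, 236, 238, 237, 237, 237, 234, 219, 164, 136, 143, 151, 175, 221, 235, 236, 236, 237, 236, 236, 235, 235, 236, 236, 235, 229, 205, 222, 239, 242, 242, 242, 242, 242, 242, 242]
196 [233, 232, 232, 232, 233, 231, 229, 213, 162, 142, 161, 206, 219, 221, 221, 220, 221, 221, 222, 220, 214, 178, 150, 146, 141, 138, 133, 157, 202, 222, 227, 228, 228, 228, 230, 230]
204 [142, 145, 144, 144, 143, 140, 141, 133, 121, 135, 143, 147, 146, 146, 147, 143, 147, 144, 142, 140, 142, 145, 142, 143, 145, 147, 145, 142, 137, 135, 140, 143, 142, 143, 138, 142]
212 [153, 145, 144, 141, 145, 145, 143, 135, 127, 125, 123, 128, 126, 126, 125, 126, 128, 126, 132, 143, 146, 145, 146, 148, 145, 144, 144, 145, 143, 136, 139, 145, 149, 152, 151, 152]
230 [183, 186, 184, 184, 182, 174, 146, 128, 126, 127, 126, 126, 126, 126, 126, 127, 131, 144, 145, 146, 146, 146, 144, 145, 148, 147, 147, 146, 148, 145, 146, 140, 145, 161, 165, 165]
```

apply_moves(
  commands=[
    [[0.09,-0.2,-1],0,1],
    [[0.09,-0.2,-2.2],0,1],
    [[0.09,-0.2,-3.2],0,1],
    [[0.09,-0.2,-3.8],0,1],
    [[0.09,-0.2,-4.1],0,1],
    [[0.09,-0.2,-4.3],0,1],
    [[0.09,-0.2,-4.5],0,1],
    [[0.09,-0.2,-4.6],0,1],
    [[0.09,-0.2,-4.7],0,1],
    [[0.09,-0.2,-4.7],0,1],
    [[0.09,-0.2,-4.7],0,1],
  ],
)

```text
clock: 8.62
tool_pos: [0.5053, -0.1049, 0.0788]
orientation: [-180.0, 0.0, -93.9]
force: [0.4, -0.6, -0.8]
opening: 0.0118
gripper_force: 30.0
```

apply_moves(
  commands=[
    [[0,0,-0.1],0,1],
    [[0,0,-0.2],0,1],
    [[0,0,-0.3],0,1],
    [[0,0,-0.3],0,1],
    [[0,0,-0.3],0,1],
  ],
)

```text
clock: 9.03
tool_pos: [0.5051, -0.1049, 0.0755]
orientation: [180.0, -0.0, -93.9]
force: [-0.2, 0.6, -0.8]
opening: 0.0122
gripper_force: 30.0
```

apply_moves(
  commands=[
    [[0,0,-0.15],0,1],
    [[0,0,-0.3],0,1],
    [[0,0,-0.45],0,1],
    [[0,0,-0.6],0,1],
    [[0,0,-0.6],0,1],
  ],
)

```text
clock: 9.45
tool_pos: [0.5049, -0.1049, 0.0692]
orientation: [180.0, -0.0, -93.9]
force: [-0.2, -0.1, -0.3]
opening: 0.0119
gripper_force: 30.0
```

apply_moves(
  commands=[
    [[0,0,-0.15],0,1],
    [[0,0,-0.3],0,1],
    [[0,0,-0.45],0,1],
    [[0,0,-0.6],0,1],
    [[0,0,-0.6],0,1],
  ],
)

```text
clock: 9.87
tool_pos: [0.5049, -0.1049, 0.0632]
orientation: [180.0, -0.0, -93.9]
force: [-0.6, -0.6, -0.7]
opening: 0.012
gripper_force: 30.0
```

Free of contact force so far, with about 3 mm to go. I'll feel for the floor in fine steps.

apply_moves(
  commands=[
    [[0,0,-0.05],0,1],
    [[0,0,-0.1],0,1],
    [[0,0,-0.15],0,1],
    [[0,0,-0.2],0,1],
    [[0,0,-0.2],0,1],
  ],
)

```text
clock: 10.28
tool_pos: [0.5051, -0.1049, 0.0615]
orientation: [180.0, -0.0, -93.9]
force: [0.6, 0.5, -1.0]
opening: 0.012
gripper_force: 30.0
```

apply_moves(
  commands=[
    [[0,0,-0.03],0,1],
    [[0,0,-0.06],0,1],
    [[0,0,-0.06],0,1],
  ],
)

```text
clock: 10.53
tool_pos: [0.5051, -0.1049, 0.0609]
orientation: [180.0, -0.0, -93.9]
force: [-0.0, 1.1, -0.8]
opening: 0.0117
gripper_force: 30.0
```

apply_moves(
  commands=[
    [[0,0,-0.03],0,1],
    [[0,0,-0.06],0,1],
    [[0,0,-0.06],0,1],
  ],
)

```text
clock: 10.78
tool_pos: [0.5051, -0.1049, 0.0603]
orientation: [180.0, -0.0, -93.9]
force: [-0.1, 0.0, -0.6]
opening: 0.0119
gripper_force: 30.0
```

apply_moves(
  commands=[
    [[0,0,-0.02],0,1],
    [[0,0,-0.04],0,1],
    [[0,0,-0.04],0,1],
  ],
)

```text
clock: 11.03
tool_pos: [0.5051, -0.1049, 0.0599]
orientation: [180.0, 0.0, -93.9]
force: [0.6, -0.1, -1.3]
opening: 0.012
gripper_force: 30.0
```

apply_moves(
  commands=[
    [[0,0,-0.02],0,1],
    [[0,0,-0.04],0,1],
    [[0,0,-0.04],0,1],
  ],
)

```text
clock: 11.28
tool_pos: [0.5051, -0.1049, 0.0595]
orientation: [180.0, 0.0, -93.9]
force: [-0.6, -0.2, -0.7]
opening: 0.0116
gripper_force: 30.0
```

apply_moves(
  commands=[
    [[0,0,-0.02],0,1],
    [[0,0,-0.04],0,1],
    [[0,0,-0.04],0,1],
  ],
)

```text
clock: 11.53
tool_pos: [0.5052, -0.1049, 0.0594]
orientation: [-180.0, -0.0, -93.9]
force: [-1.2, 0.9, 4.0]
opening: 0.0118
gripper_force: 30.0
```

The floor was felt at 4 N, at the expected height. Release.

apply_moves(
  commands=[
    [[0,0,0],0,0.8],
    [[0,0,0],0,0.7],
    [[0,0,0],0,0.6],
    [[0,0,0],0,0.5],
    [[0,0,0],0,0.5],
    [[0,0,0],0,0.5],
    [[0,0,1],0,0.5],
    [[0,0,3],0,0.5],
    [[0,0,6],0,0.5],
    [[0,0,9],0,0.5],
    [[0,0,13],0,0.5],
    [[0,0,17],0,0.5],
    [[0,0,18],0,0.3],
    [[0,0,18],0,0.1],
    [[0,0,18],0,0],
  ],
)

```text
clock: 12.78
tool_pos: [0.5053, -0.1048, 0.2406]
orientation: [-179.8, 0.0, -93.9]
force: [0.0, 0.7, -1.4]
opening: 0.0584
gripper_force: 0.0
```

```bash
python3 - <<'E'
from h import *
w=ctrl.snapshot('wrist');s=ctrl.snapshot('side')
o=ctrl.get_obs();print(o['clock'],o['tool_pos'],o['force'],o['opening'])
out=np.zeros((440,800,3),np.uint8)
out[:,:480]=cv2.resize(w['img'][110:275,200:380],(480,440),interpolation=cv2.INTER_CUBIC)
out[:440,482:800]=cv2.resize(s['img'][180:340,260:376],(318,440),interpolation=cv2.INTER_CUBIC)
cv2.imwrite('pics/end.png',out[:,:,::-1])
E
```

```text
12.8833 [ 0.50445088 -0.10487524  0.23863536] [-0.20423208  0.17759648 -0.1029794 ] 0.06638759018995062
```

View pics/end.png

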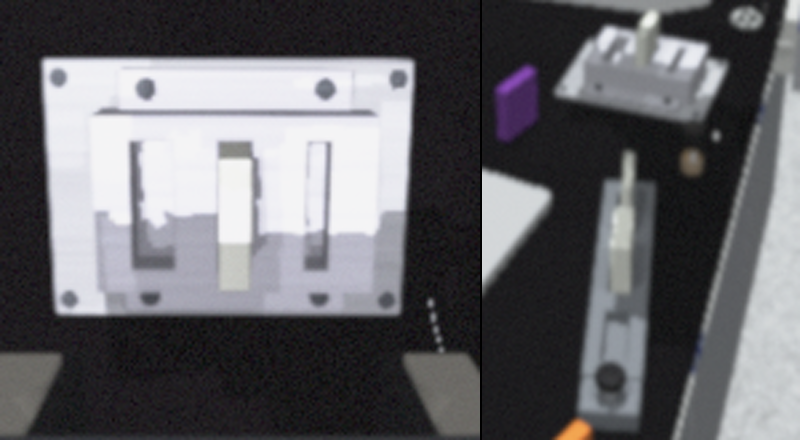

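The plate stands upright in the middle slot, wrist crop (235,215). The other two plates are still in their stalls, side crop (628,165) and (621,250). Handing in.

```bash
python3 -c "
from plant import ctrl
print(ctrl.close_job())"
```

```text
the job is handed in; nothing more can be done
None
```

The plate next to the knob measured 12 mm in the gripper and now stands upright in the middle slot (slot_mid), where I felt the slot floor at about 4 N, released it and handed the job in at 12.9 s; the other two plates are still in their stalls.

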